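Lock the felt press with its linchpin

ROBOT

A 6-joint arm with a two-finger parallel gripper is mounted at the origin on a cart in front of the work surface, level with it; the furniture and walls round the work are solid. World frame = base frame: x ahead of the robot, y to its left, z up, the work surface at z = 0. Lengths are in m, angles in rad, forces in N, time in s.
With the tool pointing down it reaches from about 0.35 to 0.875 m from the base axis. Payload 4.2 kg.
Tool frame: the origin (TCP) lies between the finger pads; the fingertips stand 25 mm ahead of it and the grasp point (between the pads) lies 6 mm ahead of it; z points along the fingers, y is the line along which they close (so a half turn about z gives the same grasp; the last joint's range is limited). The gripper opens to 85 mm and grips with 20 to 120 N. Pads are 22 mm wide; open, the fingers measure 114 mm over their backs; the gripper's body (76 mm by 85 mm) begins 54 mm behind the grasp point. The pads swing forward as they close: fully open they stand 13 mm farther back than shut.
Start: joints at [-0.906, 0.385, 0.008, 0, -1.194, -0.259], TCP at [0.247, -0.574, 0.236] pointing down, gripper open.
Joint ranges: [-3.14, 3.14], [-1.21, 2.06], [-1.07, 1.41], [-3.16, 2.05], [-2.99, -0.16], [-3.1, 3.1]. Speed limits (rad/s): [2.79, 2.79, 3.14, 3.14, 3.14, 3.14].

INTERFACE

Orientations are given as a 3x3 rotation matrix whose columns are the frame's x, y, z axes.
In Python, from cell import readout, viewer, order, finder gives the robot as it stands.
- The arm moves only by the tool apply_moves, never from a script. Its argument "motion" is a list of rows, each a list of 7 numbers: the opening, from 0 (shut) to 1 (fully open), then the shift along the tool's x, y, z as a fraction of full scale, then the turn, a rotation vector about the tool's x, y, z as a fraction of full scale. In form: [[fingers, x, y, z, ax, ay, az], ...]. A call has 1 to 10 rows; each row is the pose to reach, as a shift and turn from the pose commanded when the call began, along the tool's axes at that moment; what a row does not reach only later rows make up. Full scale, the value 1, is 1 m for a shift and 0.5 rad for a turn. A row lasts 1/8 s, in which the tool goes at most 62.5 mm and 10.7 degrees, less where a joint would pass 70% of its speed; a pose out of reach is approached as far as the arm can. A call with a number of a shift or a turn outside -1 to 1 is refused whole. A call with a gripper value outside its range is refused whole. The fingers move at their own pace and stop on an object; "newtons" is the grip in N (left out, the last holds). Time passes only in rows, so rows that repeat a pose let the fingers close. It gives the time, the measured TCP pose, the force, the opening and the grip force at its end, in the units of the state.
- readout.get_state(): the state, without advancing time (a new reading comes with each control period).
- viewer.read_camera(name): name is "side" or "top"; returns the picture (480x640x3 uint8, blue, green, red); there is no depth.
- viewer.camera_info(name): a dict with "intrinsics" (3x3 intrinsics, pixels), "R" (3x3) and "t" (3): a world point X has camera coordinates R X + t. Camera axes: x right, y down, z forward; pixel columns grow to the right and rows downward; lengths in m; the calibration is good to about 2 mm. A picture is of the moment at which its call begins. camera_info takes no time and is no camera call.
- order.close_job(): hands the job in; it is judged then, once.
Trained networks look in the newest picture that a camera, given by its name, has taken for a name from the list of things; names that differ only in an ending like _2 or _b are one class to them, and where a whole thing is asked for, a point or a joint stands for the part that bears it (a point fixed in the world has none). Each returns a list of dicts, best first, with "score" (0 to 1); they miss things now and then, are a little off and sometimes report something else, mostly with a low value. They report only what shows in the picture. A call takes as long as a camera call. They do not tell look-alikes from the thing itself.
- finder.find_in(camera, label): "box" ([centre column, centre row, width, height] in pixels, round what is visible of it).
- finder.regions_of(camera, label): "region" (480x640 bool, what is visible of it) and "box" ([centre column, centre row, width, height] in pixels, round what is visible of it).
The state is a dict: "clock": time; "joint_positions": joint angles; "dq": joint speeds; "joint_efforts": joint torques, N m; "ee_pos": TCP position; "tool_rot": TCP orientation; "contact_force": force on the tool from outside, world axes, zero at the start; "ft_torque": the same for the moment, N m; "finger_gap": finger opening in m; "grip_force": force on a finger pad.
Only numpy, scipy, OpenCV 4.12 (cv2) and the standard library are available. Lean on these libraries where they do the work, as an engineer would, in place of code of your own. Each camera call takes 0.05 s, during which the arm holds its last target. There are 200 camera calls.

TASK

Lock the felt press shut: take the linchpin from the desk and push it fully home from the front through the square hole in the steel post, with its ring still folded back. Then swing the sprung ring up over the post and press its thumb tab down until the ring snaps under the far end of the pin, and leave the pin fully home. Feel for the hole and be gentle: 25 N is plenty for anything you press on the press, pin or ring; leave the other things on the desk where they are.

Things in the scene. Friction and masses are not known exactly. Their poses are not given: they have to be found in the camera images.
- press_mark (a point): On the press's middle line, in the plane of the post's front face, 81 mm above the desk. x points level into the press (insertion direction), y left, z up. The post's square hole, 11.8 x 11.8 mm, runs along x; its centre has the mark's x and z but the middle of the post in y, up to 10 mm off. In its play the released head sags about 0.07 rad; swinging the ring can draw the pin out some mm.
- pin: Linchpin. Steel shank 10 x 10 mm along +x from the shoulder to a round nose at x = 55; its last 17 mm taper to 9 mm wide (y). Origin: shank axis at the shoulder, 5 mm above the desk as it lies; z up. Black head, the grip: x -36 to 0, 16 mm wide, z -5 to 30; ring lug behind it to x = -48. Fully home the shoulder meets the post's front, head upright toward the robot. 0.08 to 0.15 kg.
- ring (a joint): Ring's swing (rad) about the pin's y axis through x = -42, z = 6 mm of the pin. 0: folded back on its stop, 120 deg up and back from the shank; upright at 0.52; level forward at 2.09. A weak spring (under 1 N) swings it back if let go. Near 2.15 the bow rides over the nose, the ring stretching 3 mm: 5 to 15 N down on the tab. Over 2.19 it is snapped under the nose and stays; end stop 2.29.
- ring_loop: Steel wire ring, wire 6 mm. Origin on its swing axis; x runs along the loop to the bow (97 mm), where a flat thumb tab, 24 mm wide, 5 mm thick, sticks out to x = 118. 57 mm wide outside, 45 inside: it passes round the post. Folded back, the tab's end is 101 mm behind the shoulder, 108 mm above the pin's axis. Press the tab near its end, clear of the nose; locked, its end is 16 mm under the axis.
- glue_stick: Bystander: standing yellow glue stick, 23 mm across, 89 mm tall; origin at its foot. Leave it.
- spool_blue: Bystander: blue thread spool, 45 x 28 x 38 mm. Leave it.
- spool_red: Bystander: red thread spool, 45 x 28 x 38 mm. Leave it.
- eraser: Bystander: pink eraser, 20 x 40 x 13 mm. Leave it.
- glue_white: Bystander: standing white squeeze bottle with a pointed nozzle, 42 x 52 mm, 171 mm tall; origin at its foot. Leave it.
- tape_masking: Bystander: roll of masking tape lying flat, 104 mm across, 25 mm high. Leave it.
- press: Felt press, fixed: two wooden boards 250 (x) x 150 mm, felt discs between, top board's top 57 mm above the desk; origin under its middle. At the near end a steel post rises through a cross slot: 30 mm along x, 28 mm wide (y), top 101 mm above the desk. It is clamped with its middle up to 10 mm to either side of the press's middle line and does not move; where must be seen or felt.
Not all that is in view belongs to the job. Leave any yellow look-alike of the pin alone.

How it is judged:
On the way:
1. the pin is fully home in the post's hole while the ring is still open (x of pin in the frame of press_mark between -0.004 and 0.003 m and y of pin in the frame of press_mark between -0.013 and 0.013 m and z of pin in the frame of press_mark between -0.005 and 0.005 m and angle between the x axis of pin and the x axis of press_mark, either way round below 0.15 rad and value of joint ring below 1 rad), for 0.2 s.
At the end, for the whole second after the job is handed in: Pin through the post, fully home (shoulder within 4 mm of the post's front, axis within 5 mm of the hole's height, 13 mm of the press's middle line and 0.15 rad of its x), ring snapped under the nose (joint above 2.19), pin and ring released and at rest (x of pin in the frame of press_mark between -0.004 and 0.003 m and y of pin in the frame of press_mark between -0.013 and 0.013 m and z of pin in the frame of press_mark between -0.005 and 0.005 m and angle between the x axis of pin and the x axis of press_mark, either way round below 0.15 rad and value of joint ring above 2.19 rad and linear speed of pin below 0.02 m/s and angular speed of ring_loop below 0.2 rad/s); the robot touches nothing.
It fails at once if the pin is pressed against the press with more than 30 N before it is home (contact force between pin and press above 30 N and x of pin in the frame of press_mark below -0.006 m).
It fails at once if the pin or its ring is strained against the press with more than 75 N (contact force between pin and press above 75 N).
It fails at once if the robot pushes against the press or the ring with more than 25 N (contact force between any of the arm, the fingers and press above 25 N or contact force between the fingers and ring_loop above 25 N).
It fails at once if a bystander is moved by more than 30 mm (distance of any of glue_stick, spool_blue, spool_red, eraser, glue_white, tape_masking from where it was at the start of the episode above 0.03 m).
It also fails if it takes over 72 s, if anything falls off the work surface, if the arm or the gripper's body presses on something with over 40 N, if the wrist force passes 120 N, or if a joint passes its speed limit or range.

## Working session

There is one attempt and no reset: what is moved stays moved. The work goes in short steps, Python scripts to look and compute and a tool call to move; the robot and the scene stay as the last step left them, time stands still between calls to the robot, and variables do not carry over. Pictures are saved under pics/ and viewed, at most 10 in all, crops included, and the job is handed in when it is done.

Besides the shell and the picture viewer there is one more tool, called after "Emit:" by a JSON object that holds its "name" and its "arguments", one argument or row to a line. apply_moves: Moves the arm, as the interface text tells. Shift numbers are shares of 1 m and turn numbers shares of 0.5 rad, none past 1 either way. Its arguments: {"type":"object","properties":{"motion":{"type":"array","items":{"type":"array","items":{"type":"number","minimum":-1,"maximum":1}}},"newtons":{"type":"number"}},"required":["motion"]}

```bash
mkdir -p pics; ls; python3 - <<'E'
from cell import readout, viewer, order, finder
import cv2,numpy as np
s=readout.get_state(); print({k:np.round(v,3).tolist() for k,v in s.items()})
ims=[]
for c in("side","top"):
    im=viewer.read_camera(c); cv2.imwrite(f"pics/{c}0.png",im)
    i=viewer.camera_info(c); print(c,np.round(i["intrinsics"],1).tolist(),np.round(i["R"],4).tolist(),np.round(i["t"],4).tolist())
    for l in("pin","ring_loop","press","press_mark"):
        try: print(l,[(np.round(d["box"]).tolist(),round(d["score"],2)) for d in finder.find_in(c,l)][:4])
        except Exception as e: print(l,e)
E
```

```text
pics
{'clock': 0.0, 'joint_positions': [-0.906, 0.386, 0.007, -0.001, -1.194, -0.259], 'dq': [0.002, 0.0, -0.001, -0.001, 0.0, -0.001], 'joint_efforts': [-0.001, -39.229, 18.84, 4.186, -0.005, -0.0], 'ee_pos': [0.247, -0.574, 0.235], 'tool_rot': [[-0.919, -0.395, -0.001], [-0.395, 0.919, 0.002], [0.0, 0.002, -1.0]], 'contact_force': [0.038, 0.074, 0.238], 'ft_torque': [-0.012, -0.014, -0.008], 'grip_force': 0.0, 'finger_gap': 0.086}
side [[462.4, 0.0, 312.8], [0.0, 462.4, 243.9], [0.0, 0.0, 1.0]] [[0.9219, -0.3868, -0.0234], [-0.2002, -0.4237, -0.8834], [0.3318, 0.8191, -0.468]] [-0.4855, 0.2124, 0.9429]
pin [([316.0, 378.0, 74.0, 80.0], 0.95), ([324.0, 316.0, 42.0, 22.0], 0.79)]
ring_loop [([332.0, 369.0, 36.0, 61.0], 0.96)]
press [([349.0, 246.0, 85.0, 62.0], 0.93)]
press_mark [([351.0, 247.0, 88.0, 62.0], 0.71)]
top [[458.7, 0.0, 322.6], [0.0, 458.7, 242.8], [0.0, 0.0, 1.0]] [[-0.0219, -0.9997, 0.0119], [-0.9875, 0.0198, -0.1565], [0.1562, -0.0152, -0.9876]] [0.0716, 0.576, 1.0427]
pin [([494.0, 324.0, 29.0, 67.0], 0.89), ([407.0, 291.0, 28.0, 68.0], 0.84)]
ring_loop [([408.0, 314.0, 31.0, 26.0], 0.76), ([494.0, 302.0, 31.0, 33.0], 0.71)]
press [([297.0, 209.0, 68.0, 107.0], 0.95)]
press_mark [([299.0, 209.0, 66.0, 107.0], 0.57), ([363.0, 183.0, 12.0, 19.0], 0.37)]
```

View pics/side0.png

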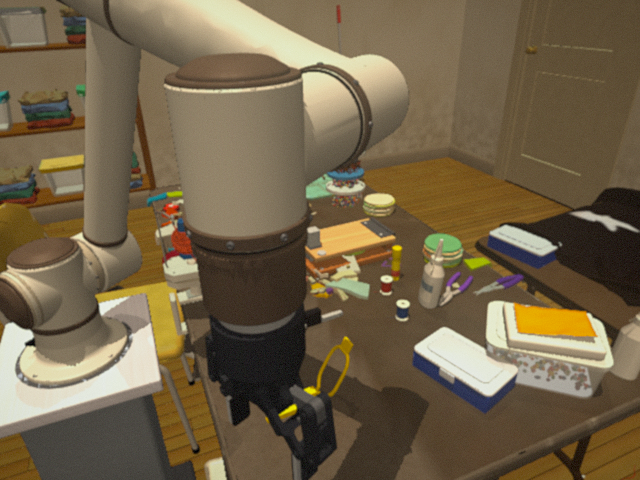

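View pics/top0.png

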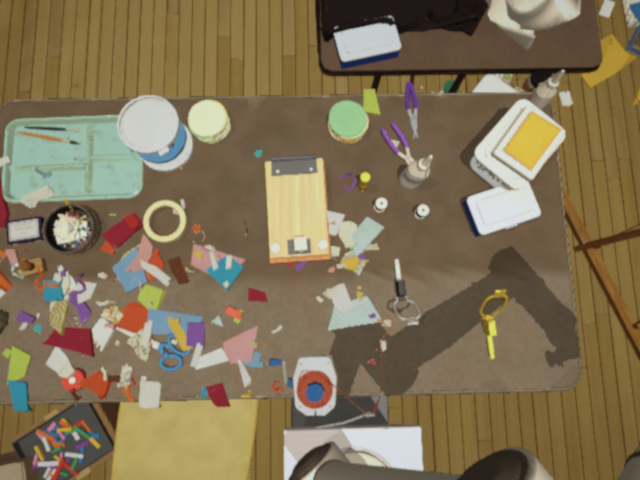

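The candidates for the pin are the black and steel one at top (405,290) and the yellow one at top (492,324). The black head and steel shank at (405,290) fit the description. I'll confirm in an enlarged crop, with the post alongside.

```bash
cat > h.py <<'E'
from cell import readout, viewer, order, finder
import cv2,numpy as np
I={c:viewer.camera_info(c) for c in("side","top")}
def proj(c,X):
    i=I[c];p=i["intrinsics"]@(i["R"]@np.asarray(X,float)+i["t"]);return p[:2]/p[2]
def ray(c,uv):
    i=I[c];R=np.array(i["R"]);d=R.T@np.linalg.inv(i["intrinsics"])@np.array([*uv,1.]);return -R.T@i["t"],d
def at_z(c,uv,z):
    o,d=ray(c,uv);return o+d*(z-o[2])/d[2]
E
python3 - <<'E'
from h import *
im=cv2.imread("pics/top0.png")
a=im[255:330,375:435];b=im[225:275,260:340]
a=cv2.resize(a,None,fx=7,fy=7,interpolation=cv2.INTER_CUBIC);b=cv2.resize(b,None,fx=4.5,fy=4.5,interpolation=cv2.INTER_CUBIC)
o=np.zeros((530,800,3),np.uint8);o[:525,:420]=a;o[:225,425:785]=b
s=cv2.imread("pics/side0.png")[215:285,300:400];s=cv2.resize(s,None,fx=3.6,fy=3.6,interpolation=cv2.INTER_CUBIC);o[240:492,425:785]=s
cv2.imwrite("pics/crop0.png",o)
for l in ("pin","ring_loop","press"):
    for d in finder.regions_of("top",l)[:2]:
        m=d["region"].astype(np.uint8);ys,xs=np.nonzero(m)
        print(l,d["score"],cv2.minAreaRect(np.c_[xs,ys].astype(np.float32)),len(xs))
E
```

```text
pin 0.96 ((489.2724914550781, 321.5140686035156), (23.89981460571289, 70.12399291992188), 13.5704345703125) 550
pin 0.69 ((399.2544250488281, 293.3106384277344), (67.69232177734375, 23.307695388793945), 67.38013458251953) 520
ring_loop 0.68 ((496.7787170410156, 296.9344482421875), (20.155460357666016, 19.525602340698242), 23.629377365112305) 170
ring_loop 0.59 ((406.3293151855469, 309.96343994140625), (31.703277587890625, 21.083457946777344), 38.65980911254883) 218
press 0.64 ((296.4049377441406, 208.07301330566406), (106.49691772460938, 61.72963333129883), 86.18592071533203) 6302
```

View pics/crop0.png

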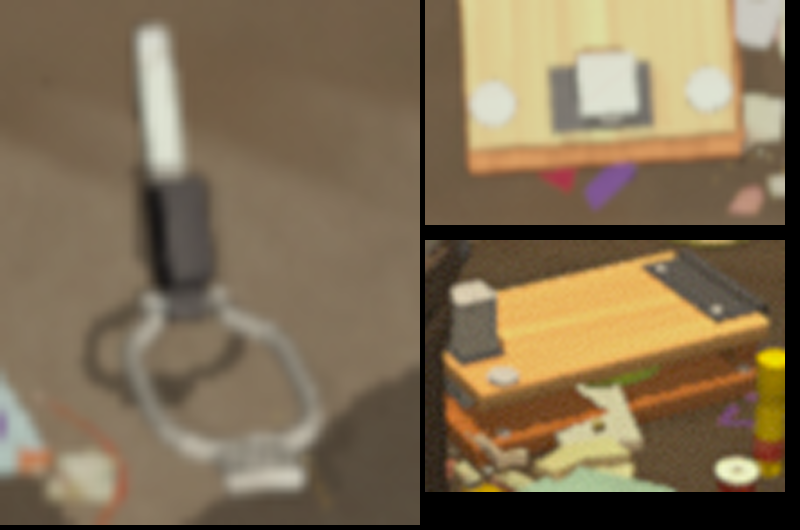

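The crop confirms it: black head, steel shank nose at (396.7,259), shoulder at (399,279.6), tab at (413,323.6), and post top spanning (294–307, 236–250.5). Next I'll compute the poses.

```bash
python3 - <<'E'
from h import *
from scipy.optimize import least_squares
n=at_z("top",(396.7,259.),.008);s=at_z("top",(399.,279.8),.010)
print("nose",n,"shoulder",s,np.linalg.norm(n-s),"yaw",np.arctan2(*(n-s)[[1,0]]))
for u in((404.5,280.5),(401,297)):print("head top",at_z("top",u,.035))
for u in((294,236.1),(307.3,236.1),(294,250.5),(307.3,250.5)):print("post",at_z("top",u,.101))
# press outline: top board edges
im=cv2.imread("pics/top0.png")
m=finder.regions_of("top","press")[0]["region"]
import sys
def edge(rows,side):
    P=[]
    for r in rows:
        g=im[r].astype(int)[:,2]-im[r].astype(int)[:,0]
        d=np.diff(cv2.GaussianBlur(g.astype(np.float32)[None],(1,1),0)[0])
        lo,hi=(258,278) if side=="l" else (318,340)
        w=np.abs(d[lo:hi])*((d[lo:hi]>0) if side=="l" else (d[lo:hi]<0)); k=np.argmax(w); sl=slice(max(k-1,0),k+2)
        P.append(at_z("top",(lo+.5+np.average(np.arange(lo,hi)[sl]-lo,weights=w[sl]+1e-6),r),.057)[:2])
    return np.array(P)
for sd in"lr":
    P=edge(range(180,250,2),sd)
    for _ in range(3):
        f=np.polyfit(P[:,0],P[:,1],1);r=np.abs(P[:,1]-np.polyval(f,P[:,0]));P=P[r<max(2*np.median(r),1e-3)]
    print(sd,f,len(P),np.median(r),"y at .62",np.polyval(f,.6))
print("expected head px top", proj("top",[.5,-.16,.03]))
E
```

```text
nose [ 0.53951158 -0.12126798  0.008     ] shoulder [ 0.48847704 -0.12409596  0.01      ] 0.05115194989657946 yaw 0.055356357714293127
head top [ 0.48472107 -0.13254803  0.035     ]
head top [ 0.44611301 -0.12235574  0.035     ]
post [0.58505178 0.1243552  0.101     ]
post [0.58445741 0.0944373  0.101     ]
post [0.55232632 0.12475399 0.101     ]
post [0.55172346 0.09498462 0.101     ]
l [0.04500986 0.16220693] 35 0.00015765059468253462 y at .62 0.18921284449516668
r [0.03358624 0.02421554] 23 0.0003146200772532262 y at .62 0.044367282842066424
expected head px top [415.26602349 274.0046955 ]
```

```bash
cat >> h.py <<'E'
from scipy.spatial.transform import Rotation as Ro
def plan(*tg):
    """tg: (x,y,z,yaw[,pitch]) ; prints rows tool-frame shift (m) and turn (/0.5)"""
    s=readout.get_state();R=np.array(s["tool_rot"]);p=np.array(s["ee_pos"])
    print("at",np.round(p,4),"F",np.round(s["contact_force"],1),"gap",round(s["finger_gap"],4),"t",round(s["clock"],2))
    for x,y,z,yaw,*pt in tg:
        c,n=np.cos(yaw),np.sin(yaw);T=np.array([[-c,-n,0],[-n,c,0],[0,0,-1.]])
        if pt:T=T@Ro.from_rotvec([0,pt[0],0]).as_matrix()
        print(np.round(R.T@(np.array([x,y,z])-p),4).tolist(),np.round(Ro.from_matrix(R.T@T).as_rotvec()/.5,3).tolist())
E
python3 -c "
from h import *
plan((.468,-.125,.13,.055),(.468,-.125,.03,.055))"
```

```text
at [ 0.2467 -0.5742  0.2363] F [-0.  0. -0.] gap 0.0854 t 0.7
[-0.3806, 0.3254, 0.1063] [-0.0, -0.0, 0.702]
[-0.3806, 0.3254, 0.2063] [-0.0, -0.0, 0.702]
```

Emit:
{"name": "apply_moves", "arguments": {
  "motion": [
    [1,-0.044,0.038,0,0,0,0.1],
    [1,-0.088,0.076,0,0,0,0.2],
    [1,-0.132,0.114,0,0,0,0.3],
    [1,-0.176,0.152,0,0,0,0.4],
    [1,-0.22,0.19,0,0,0,0.5],
    [1,-0.264,0.228,0,0,0,0.6],
    [1,-0.308,0.265,0,0,0,0.702],
    [1,-0.352,0.3,0.04,0,0,0.702],
    [1,-0.3806,0.3254,0.08,0,0,0.702],
    [1,-0.3806,0.3254,0.1063,0,0,0.702]
  ],
  "newtons": 60
}}

```text
clock: 1.95
ee_pos: [0.4685, -0.1227, 0.1285]
tool_rot: [[-0.998, -0.059, -0.001], [-0.059, 0.998, 0.0], [0.001, 0.0, -1.0]]
contact_force: [-0.6, -0.6, -0.6]
finger_gap: 0.0857
grip_force: 0.0
```

```bash
python3 - <<'E'
from h import *
ims=[]
for c in("side","top"):
    im=viewer.read_camera(c)
    u=proj(c,[.468,-.125,.03]);print(c,u)
    x,y=map(int,u);w,h=60,75
    x0=min(max(x-w,0),640-2*w);y0=min(max(y-h,0),480-2*h);print(x0,y0)
    ims.append(cv2.resize(im[y0:y0+2*h,x0:x0+2*w],None,fx=3.3,fy=3.3,interpolation=cv2.INTER_CUBIC))
cv2.imwrite("pics/a.png",np.hstack(ims))
plan((.468,-.125,.03,.055))
E
```

```text
side [309.75237778 312.26070061]
249 237
top [401.28177673 287.77761972]
341 212
at [ 0.4661 -0.1242  0.1274] F [-0.4 -0.6 -0.4] gap 0.0854 t 2.05
[-0.0025, -0.0009, 0.0974] [0.001, -0.014, 0.002]
```

View pics/a.png

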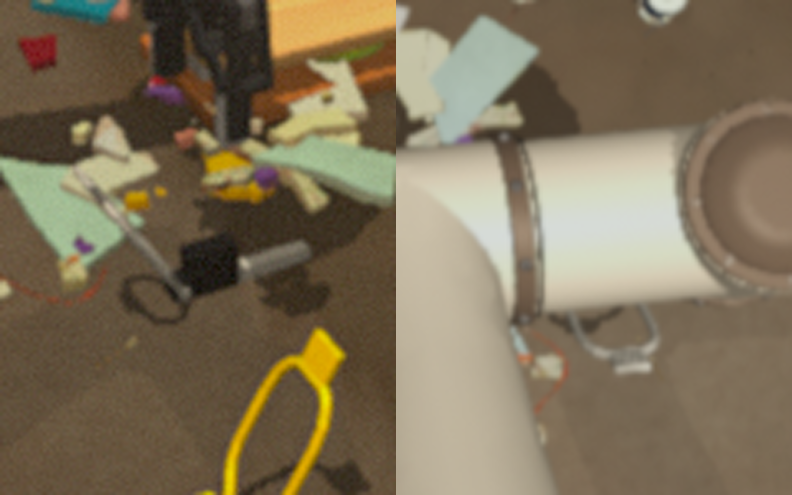

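Side crop: the black head is at px (312.6,317), the nose at (341.4,313), and the gripper is above and behind it. I'll check these against the model.

```bash
python3 - <<'E'
from h import *
for y in(0.055,):
  sh=np.array([.4865,-.1235,.005]);d=np.array([np.cos(y),np.sin(y),0])
  print(proj("side",sh+55*.001*d),proj("side",sh),proj("side",sh-.018*d+[0,0,.0125]))
E
```

```text
[339.97726535 312.07572569] [317.69108228 319.15643666] [310.04384765 316.83090195]
```

Emit:
{"name": "apply_moves", "arguments": {
  "motion": [
    [1,-0.003,-0.001,0.05,0,0,0],
    [1,-0.003,-0.001,0.085,0,0,0],
    [1,-0.003,-0.001,0.0985,0,0,0],
    [1,-0.003,-0.001,0.0985,0,0,0],
    [0.3,-0.003,-0.001,0.0985,0,0,0],
    [0,-0.003,-0.001,0.0985,0,0,0],
    [0,-0.003,-0.001,0.0985,0,0,0],
    [0,-0.003,-0.001,0.0985,0,0,0]
  ],
  "newtons": 60
}}

```text
clock: 3.05
ee_pos: [0.4713, -0.1258, 0.0321]
tool_rot: [[-0.998, -0.055, 0.001], [-0.055, 0.998, -0.0], [-0.001, -0.0, -1.0]]
contact_force: [-2.1, -0.7, 5.9]
finger_gap: 0.0142
grip_force: 59.9
```

Emit:
{"name": "apply_moves", "arguments": {
  "motion": [
    [0,0,0,-0.03,0,0,0],
    [0,0,0,-0.06,0,0,0],
    [0,0,0.03,-0.09,0,0,0],
    [0,0,0.08,-0.09,0,0,0],
    [0,0.0,0.13,-0.09,0,0,0],
    [0,0.0,0.17,-0.09,0,0,-0.02],
    [0,0.0,0.2,-0.09,0,0,-0.03],
    [0,0,0.2,-0.09,0,0,-0.03],
    [0,0,0.2,-0.09,0,0,-0.03]
  ]
}}

```text
clock: 4.18
ee_pos: [0.4596, 0.0734, 0.1212]
tool_rot: [[-0.998, -0.07, -0.001], [-0.07, 0.998, -0.0], [0.001, -0.0, -1.0]]
contact_force: [0.5, 0.7, -0.5]
finger_gap: 0.0139
grip_force: 58.8
```

```bash
python3 - <<'E'
from h import *
im=viewer.read_camera("side")
s=readout.get_state();p=np.array(s["ee_pos"]);print(p,s["finger_gap"],s["contact_force"])
d=np.array([np.cos(.04),np.sin(.04),0])
for nm,q in (("sh",[.016,-.027]),("nose",[.071,-.027]),("tab",[-.085,.081]),("post top f",None)):
    X=p+d*q[0]+[0,0,q[1]] if q else [.5525,.1097,.101]
    print(nm,proj("side",X),proj("top",X))
im2=viewer.read_camera("top")
a=cv2.resize(im[205:315,230:350],None,fx=4.5,fy=4.5,interpolation=cv2.INTER_CUBIC)
b=cv2.resize(im2[220:330,265:325],None,fx=4.2,fy=4.5,interpolation=cv2.INTER_CUBIC)
print(a.shape,b.shape);cv2.imwrite("pics/b.png",np.hstack([a,b]))
E
```

```text
[0.45966589 0.0731401  0.12127712] 0.014153618139413461 [-0.5486884   0.39082519 -1.1824272 ]
sh [280.59342541 244.97806393] [317.44649102 284.51262586]
nose [301.41588832 240.10657128] [315.97505746 260.04769969]
tab [235.65457705 212.06907497] [320.58866128 332.3006226 ]
post top f [304.48621723 230.47390182] [300.72370756 250.28848676]
(495, 540, 3) (495, 252, 3)
```

View pics/b.png

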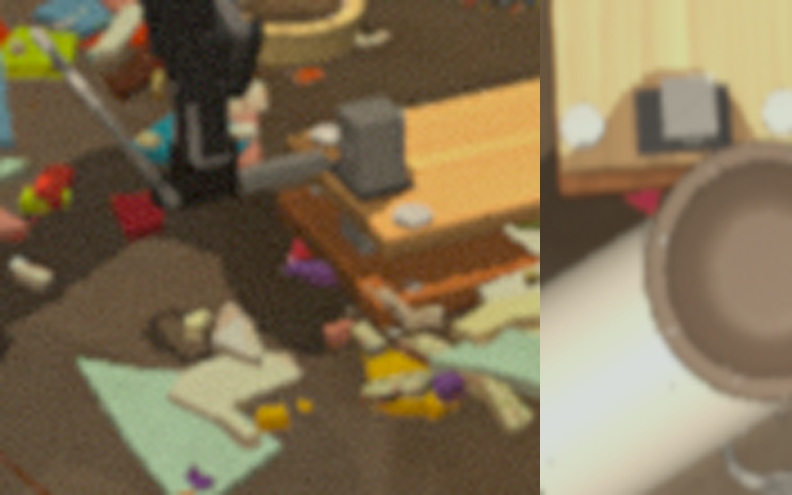

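```bash
python3 -c "
from h import *
plan((.4636,.1062,.108,.039),(.474,.1066,.108,.039))"
```

```text
at [0.4598 0.073  0.1213] F [-0.3 -0.7 -1. ] gap 0.0139 t 4.28
[-0.0061, 0.0329, 0.0133] [-0.001, -0.001, 0.059]
[-0.0165, 0.0326, 0.0133] [-0.001, -0.001, 0.059]
```

Emit:
{"name": "apply_moves", "arguments": {
  "motion": [
    [0,-0.003,0.015,0.013,0,0,0.03],
    [0,-0.006,0.033,0.013,0,0,0.06],
    [0,-0.006,0.033,0.013,0,0,0.06],
    [0,-0.006,0.033,0.013,0,0,0.06]
  ]
}}

```text
clock: 4.78
ee_pos: [0.4636, 0.1064, 0.1084]
tool_rot: [[-0.999, -0.039, -0.001], [-0.039, 0.999, -0.0], [0.001, -0.0, -1.0]]
contact_force: [0.1, -0.5, -1.3]
finger_gap: 0.014
grip_force: 58.8
```

```bash
python3 - <<'E'
from h import *
im=viewer.read_camera("side")
plan((.474,.1066,.108,.039))
s=readout.get_state();p=np.array(s["ee_pos"])
d=np.array([np.cos(.04),np.sin(.04),0])
print([proj("side",p+d*x+[0,0,-.027]).round(1).tolist() for x in(.019,.074)])
a=cv2.resize(im[205:265,250:340],None,fx=8,fy=8,interpolation=cv2.INTER_CUBIC);cv2.imwrite("pics/c.png",a)
E
```

```text
at [0.4636 0.1063 0.1085] F [ 0.3  0.4 -1.6] gap 0.014 t 4.83
[-0.0104, -0.0001, 0.0005] [-0.0, -0.001, -0.001]
[[279.1, 243.3], [299.3, 238.6]]
```

View pics/c.png

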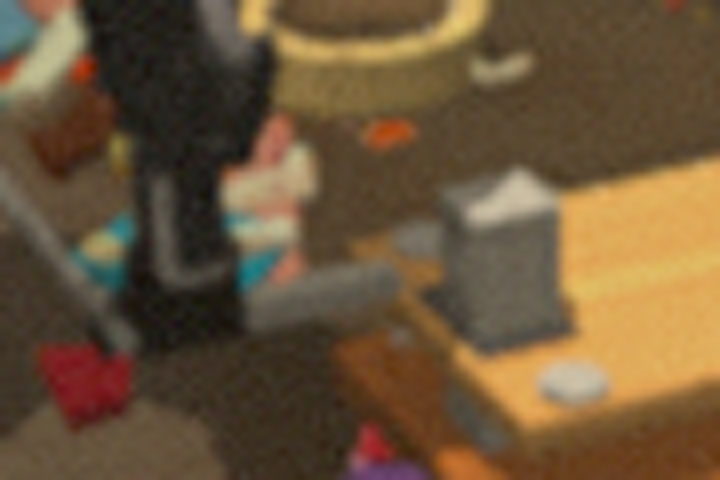

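The nose is at (299.4,240), about 15 mm short of the post face, and the line to the hole (≈(307,238)) looks right. I'll advance gently.

Emit:
{"name": "apply_moves", "arguments": {
  "motion": [
    [0,-0.006,0,0,0,0,0],
    [0,-0.01,0,0,0,0,0],
    [0,-0.012,0,0,0,0,0],
    [0,-0.014,0,0,0,0,0],
    [0,-0.016,0,0,0,0,0],
    [0,-0.018,0,0,0,0,0]
  ]
}}

```text
clock: 5.58
ee_pos: [0.4818, 0.1079, 0.1085]
tool_rot: [[-0.999, -0.04, -0.0], [-0.04, 0.999, -0.0], [0.0, -0.0, -1.0]]
contact_force: [0.3, 0.9, -0.9]
finger_gap: 0.0136
grip_force: 58.8
```

Emit:
{"name": "apply_moves", "arguments": {
  "motion": [
    [0,-0.0015,0,0,0,0,0],
    [0,-0.003,0,0,0,0,0],
    [0,-0.004,0,0,0,0,0]
  ]
}}

```text
clock: 5.95
ee_pos: [0.4856, 0.1079, 0.1084]
tool_rot: [[-0.999, -0.04, -0.0], [-0.04, 0.999, -0.0], [0.0, -0.0, -1.0]]
contact_force: [-0.2, -1.4, -1.7]
finger_gap: 0.014
grip_force: 58.8
```

Emit:
{"name": "apply_moves", "arguments": {
  "motion": [
    [0,-0.0015,0,0,0,0,0],
    [0,-0.003,0,0,0,0,0],
    [0,-0.004,0,0,0,0,0]
  ]
}}

```text
clock: 6.32
ee_pos: [0.4897, 0.1081, 0.1084]
tool_rot: [[-0.999, -0.04, -0.0], [-0.04, 0.999, -0.0], [0.0, -0.0, -1.0]]
contact_force: [-0.4, -1.0, -1.3]
finger_gap: 0.014
grip_force: 58.8
```

Emit:
{"name": "apply_moves", "arguments": {
  "motion": [
    [0,-0.002,0,0,0,0,0],
    [0,-0.004,0,0,0,0,0],
    [0,-0.006,0,0,0,0,0]
  ]
}}

```text
clock: 6.7
ee_pos: [0.4957, 0.1084, 0.1085]
tool_rot: [[-0.999, -0.04, -0.0], [-0.04, 0.999, -0.0], [0.0, -0.0, -1.0]]
contact_force: [-0.9, -1.6, -1.6]
finger_gap: 0.0142
grip_force: 58.8
```

```bash
python3 - <<'E'
from h import *
im=viewer.read_camera("side")
plan((.474,.1066,.108,.039))
a=cv2.resize(im[205:265,250:340],None,fx=8,fy=8,interpolation=cv2.INTER_CUBIC);cv2.imwrite("pics/d.png",a)
E
```

```text
at [0.496  0.1084 0.1085] F [ 0.6 -1.1 -1.3] gap 0.0145 t 6.75
[0.0221, -0.0009, 0.0005] [-0.0, -0.0, 0.002]
```

View pics/d.png

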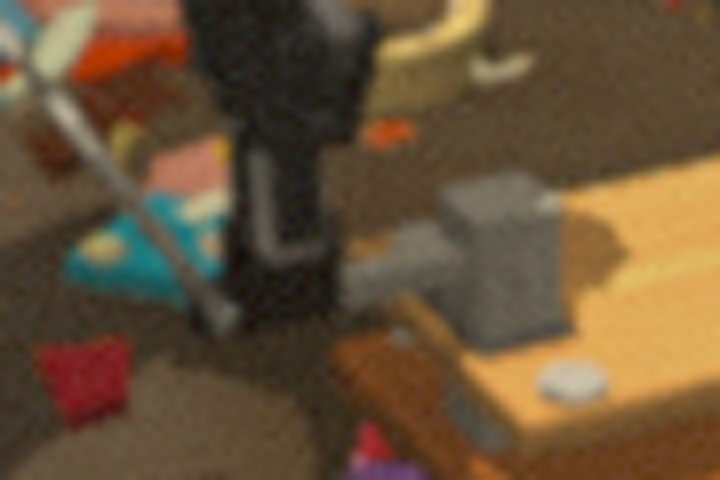

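The shank now disappears into the post's front face at crop (455,255), i.e. it is in the hole, with about 37 mm left to go.

Emit:
{"name": "apply_moves", "arguments": {
  "motion": [
    [0,-0.003,0,0,0,0,0],
    [0,-0.006,0,0,0,0,0],
    [0,-0.009,0,0,0,0,0],
    [0,-0.011,0,0,0,0,0]
  ]
}}

```text
clock: 7.25
ee_pos: [0.5066, 0.1086, 0.1083]
tool_rot: [[-0.999, -0.039, -0.001], [-0.039, 0.999, -0.0], [0.001, -0.0, -1.0]]
contact_force: [-1.4, -2.3, -1.2]
finger_gap: 0.0138
grip_force: 58.8
```

Emit:
{"name": "apply_moves", "arguments": {
  "motion": [
    [0,-0.003,0,0,0,0,0],
    [0,-0.006,0,0,0,0,0],
    [0,-0.009,0,0,0,0,0],
    [0,-0.011,0,0,0,0,0]
  ]
}}

```text
clock: 7.75
ee_pos: [0.5177, 0.1091, 0.1084]
tool_rot: [[-0.999, -0.04, -0.001], [-0.04, 0.999, -0.0], [0.001, -0.0, -1.0]]
contact_force: [-2.4, -4.0, -2.0]
finger_gap: 0.014
grip_force: 58.8
```

Emit:
{"name": "apply_moves", "arguments": {
  "motion": [
    [0,-0.003,-0.0005,0,0,0,0],
    [0,-0.006,-0.0005,0,0,0,0],
    [0,-0.009,-0.0008,0,0,0,0],
    [0,-0.011,-0.0008,0,0,0,0]
  ]
}}

```text
clock: 8.25
ee_pos: [0.5294, 0.1094, 0.1087]
tool_rot: [[-0.999, -0.04, 0.001], [-0.04, 0.999, 0.001], [-0.001, 0.001, -1.0]]
contact_force: [-1.6, -1.2, -0.9]
finger_gap: 0.0141
grip_force: 58.8
```

Emit:
{"name": "apply_moves", "arguments": {
  "motion": [
    [0,-0.001,0,0,0,0,0],
    [0,-0.002,0,0,0,0,0],
    [0,-0.003,0,0,0,0,0]
  ]
}}

```text
clock: 8.62
ee_pos: [0.5321, 0.1094, 0.1087]
tool_rot: [[-0.999, -0.04, 0.001], [-0.04, 0.999, 0.0], [-0.001, 0.0, -1.0]]
contact_force: [0.3, -1.4, -0.8]
finger_gap: 0.0141
grip_force: 58.8
```

Emit:
{"name": "apply_moves", "arguments": {
  "motion": [
    [0,-0.001,0,0,0,0,0],
    [0,-0.002,0,0,0,0,0],
    [0,-0.003,0,0,0,0,0]
  ]
}}

```text
clock: 9.0
ee_pos: [0.535, 0.1094, 0.1086]
tool_rot: [[-0.999, -0.04, 0.001], [-0.04, 0.999, 0.0], [-0.001, 0.0, -1.0]]
contact_force: [-0.3, -0.8, -1.6]
finger_gap: 0.0142
grip_force: 58.8
```

Emit:
{"name": "apply_moves", "arguments": {
  "motion": [
    [0,-0.001,0,0,0,0,0],
    [0,-0.002,0,0,0,0,0],
    [0,-0.002,0,0,0,0,0]
  ]
}}

```text
clock: 9.38
ee_pos: [0.5369, 0.1094, 0.1085]
tool_rot: [[-0.999, -0.04, 0.0], [-0.04, 0.999, 0.0], [-0.0, 0.0, -1.0]]
contact_force: [-0.6, 0.4, -0.8]
finger_gap: 0.0138
grip_force: 58.8
```

Emit:
{"name": "apply_moves", "arguments": {
  "motion": [
    [0,-0.001,0,0,0,0,0],
    [0,-0.002,0,0,0,0,0],
    [0,-0.002,0,0,0,0,0]
  ]
}}

```text
clock: 9.75
ee_pos: [0.5381, 0.1092, 0.1083]
tool_rot: [[-0.999, -0.04, -0.002], [-0.04, 0.999, -0.0], [0.002, -0.0, -1.0]]
contact_force: [-1.9, -0.2, 0.0]
finger_gap: 0.0138
grip_force: 59.0
```

```bash
python3 - <<'E'
from h import *
im=viewer.read_camera("side")
plan((.474,.1066,.108,.039))
a=cv2.resize(im[205:265,250:340],None,fx=8,fy=8,interpolation=cv2.INTER_CUBIC);cv2.imwrite("pics/e.png",a)
E
```

```text
at [0.5381 0.1092 0.1083] F [-2.4  0.2 -0.7] gap 0.0138 t 9.8
[0.0641, -0.0001, 0.0004] [-0.001, -0.003, 0.001]
```

View pics/e.png

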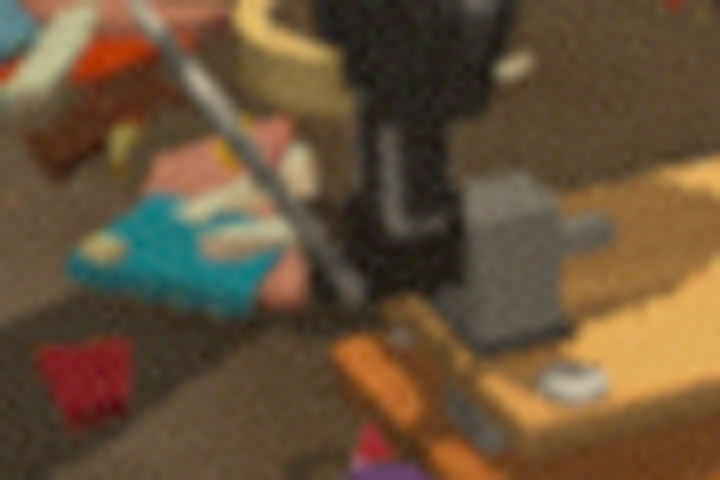

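The pin is through (the nose shows behind the post at crop (612,228)), and the shoulder is just touching. I'll firm up the contact.

Emit:
{"name": "apply_moves", "arguments": {
  "motion": [
    [0,-0.001,0,0,0,0,0],
    [0,-0.002,0,0,0,0,0],
    [0,-0.002,0,0,0,0,0]
  ]
}}

```text
clock: 10.18
ee_pos: [0.5382, 0.1089, 0.108]
tool_rot: [[-0.999, -0.039, -0.006], [-0.039, 0.999, -0.001], [0.006, -0.001, -1.0]]
contact_force: [-7.6, 0.8, 2.7]
finger_gap: 0.0139
grip_force: 59.3
```

Firm stop at x=0.538, so the pin is home. I'll relax, open and lift.

Emit:
{"name": "apply_moves", "arguments": {
  "motion": [
    [0,0.0018,0,0,0,0,0],
    [0.3,0.0018,0,0,0,0,0],
    [0.5,0.0018,0,0,0,0,0],
    [0.5,0.0018,0,0,0,0,0],
    [0.5,0.0018,0,-0.03,0,0,0],
    [0.5,0.0018,0,-0.08,0,0,0],
    [0.5,0.0018,0,-0.13,0,0,0],
    [0.5,0.0018,0,-0.16,0,0,0],
    [0,0.0018,0,-0.16,0,0,0]
  ]
}}

```text
clock: 11.3
ee_pos: [0.5405, 0.1099, 0.2718]
tool_rot: [[-0.999, -0.04, 0.007], [-0.04, 0.999, 0.003], [-0.007, 0.003, -1.0]]
contact_force: [0.2, 0.7, -0.6]
finger_gap: 0.0256
grip_force: 0.0
```

```bash
python3 - <<'E'
from h import *
im=viewer.read_camera("side")
S=np.array([.555,.1095,.081]);d=np.array([np.cos(.04),np.sin(.04),0])
def P(x,z,y=0):return S+d*x+np.array([-d[1],d[0],0])*y+[0,0,z]
a=im[185:265,240:340].copy();a=cv2.resize(a,None,fx=8,fy=7.5,interpolation=cv2.INTER_CUBIC)
for q in((-.101,.108),(-.0,.0),(.055,0),(-.042,.006),(-.036,.03),(-0,.03)):
    u=proj("side",P(*q));print(q,u.round(1));cv2.circle(a,(int((u[0]-240+.5)*8),int((u[1]-185+.5)*7.5)),4,(0,255,0),1)
cv2.imwrite("pics/f.png",a)
px,py,pz=P(-.042,.006)
plan((.40,.105,.27,.04),(.40,.105,.195,.04))
E
```

```text
(-0.101, 0.108) [265.3 205.7]
(-0.0, 0.0) [305.7 237.4]
(0.055, 0) [325.  232.9]
(-0.042, 0.006) [290.4 238.8]
(-0.036, 0.03) [292.1 229.7]
(0, 0.03) [305.3 226.8]
at [0.5393 0.1096 0.2695] F [-0.5 -0.1 -0.8] gap 0.0184 t 11.35
[0.1394, 0.0009, -0.0008] [0.003, 0.005, -0.001]
[0.1396, 0.0008, 0.0742] [0.003, 0.005, -0.001]
```

View pics/f.png

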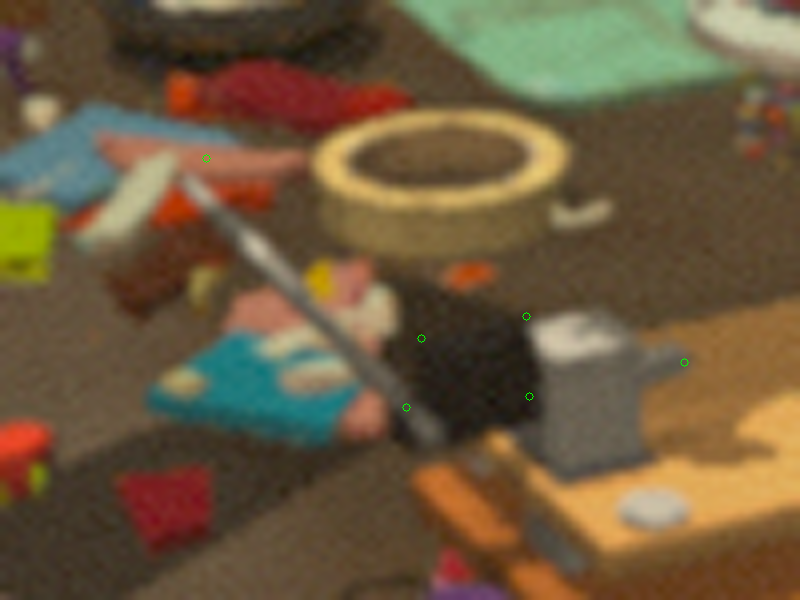

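The head is flush with the post, no shank showing. The tab end is at crop (185,178), slightly lower and further back than modelled, which matches the head sag. Now I'll go behind the tab.

Emit:
{"name": "apply_moves", "arguments": {
  "motion": [
    [0,0.045,0.001,0,0,0,0],
    [0,0.09,0.001,0,0,0,0],
    [0,0.14,0.001,0,0,0,0],
    [0,0.14,0.001,0.0,0,0,0],
    [0,0.14,0.001,0.04,0,0,0],
    [0,0.14,0.001,0.08,0,0,0],
    [0,0.14,0.001,0.08,0,0,0]
  ]
}}

```text
clock: 12.22
ee_pos: [0.3974, 0.1035, 0.1855]
tool_rot: [[-0.999, -0.039, -0.007], [-0.039, 0.999, -0.005], [0.007, -0.005, -1.0]]
contact_force: [0.1, -0.6, -0.4]
finger_gap: 0.0
grip_force: 0.0
```

```bash
python3 - <<'E'
from h import *
S=np.array([.555,.1095,.081]);d=np.array([np.cos(.04),np.sin(.04),0])
P=lambda x,z:S+d*x+[0,0,z]
rows=[]
for ph in(120,110,100,90,80,70,60,50,40,30,20,12,6,0,-4,-8):
    f=np.radians(ph); c,s=np.cos(f),np.sin(f)
    if ph>=90: x=.118*c-.0025*s-.011; z=.097*s
    else:
        w=np.interp(ph,[45,90],[.5,0]) ; front=.104+.012*np.interp(ph,[45,90],[1,0])  # corner radius
        if ph>45: x=front*c-.0025*s-.011; z=front*s+.0025*c
        else: x=.118*c-.011+np.interp(ph,[10,45],[.012,.001]); z=.118*s+.0025*c
    if ph<=0: x=.119; z=.106*s+.0025
    X=P(-.042+x,.006+z+.025); rows.append((*X,.04)); print(ph,X.round(3))
plan(*rows)
E
```

```text
120 [0.441 0.105 0.196]
110 [0.459 0.106 0.203]
100 [0.479 0.106 0.208]
90 [0.5   0.107 0.209]
80 [0.518 0.108 0.217]
70 [0.537 0.109 0.216]
60 [0.556 0.11  0.21 ]
50 [0.574 0.11  0.201]
40 [0.595 0.111 0.19 ]
30 [0.61  0.112 0.173]
20 [0.622 0.112 0.155]
12 [0.629 0.112 0.139]
6 [0.631 0.113 0.127]
0 [0.632 0.113 0.114]
-4 [0.632 0.113 0.107]
-8 [0.632 0.113 0.1  ]
at [0.3974 0.1035 0.1855] F [ 0.1 -0.6 -0.4] gap 0.0 t 12.22
[-0.0435, -0.0003, -0.0108] [-0.009, -0.015, -0.002]
[-0.0619, -0.0003, -0.0181] [-0.009, -0.015, -0.002]
[-0.0816, -0.0003, -0.0226] [-0.009, -0.015, -0.002]
[-0.102, -0.0003, -0.0243] [-0.009, -0.015, -0.002]
[-0.1205, -0.0004, -0.0329] [-0.009, -0.015, -0.002]
[-0.1395, -0.0003, -0.0311] [-0.009, -0.015, -0.002]
[-0.1584, -0.0003, -0.0259] [-0.009, -0.015, -0.002]
[-0.1764, -0.0002, -0.0173] [-0.009, -0.015, -0.002]
[-0.1976, -0.0002, -0.0057] [-0.009, -0.015, -0.002]
[-0.2127, -0.0001, 0.0107] [-0.009, -0.015, -0.002]
[-0.2247, 0.0, 0.0291] [-0.009, -0.015, -0.002]
[-0.2318, 0.0001, 0.0448] [-0.009, -0.015, -0.002]
[-0.2345, 0.0002, 0.0569] [-0.009, -0.015, -0.002]
[-0.2352, 0.0002, 0.0692] [-0.009, -0.015, -0.002]
[-0.2353, 0.0003, 0.0766] [-0.009, -0.015, -0.002]
[-0.2353, 0.0003, 0.084] [-0.009, -0.015, -0.002]
```

Emit:
{"name": "apply_moves", "arguments": {
  "motion": [
    [0,-0.02,0,-0.005,0,0,0],
    [0,-0.0435,0,-0.01,0,0,0],
    [0,-0.062,0,-0.018,0,0,0],
    [0,-0.082,0,-0.0225,0,0,0],
    [0,-0.102,0,-0.026,0,0,0],
    [0,-0.12,0,-0.031,0,0,0],
    [0,-0.12,0,-0.031,0,0,0]
  ]
}}

```text
clock: 13.1
ee_pos: [0.5209, 0.1099, 0.2207]
tool_rot: [[-0.999, -0.039, 0.002], [-0.039, 0.999, 0.0], [-0.002, 0.0, -1.0]]
contact_force: [-0.3, 0.1, -0.5]
finger_gap: -0.0002
grip_force: 0.0
```

```bash
python3 - <<'E'
from h import *
im=viewer.read_camera("side")
plan((.518,.108,.217,.04))
a=cv2.resize(im[165:265,250:350],None,fx=6,fy=6,interpolation=cv2.INTER_CUBIC)
cv2.imwrite("pics/g.png",a)
E
```

```text
at [0.5197 0.1097 0.2202] F [-0.1 -0.   0.9] gap -0.0001 t 13.15
[0.0018, -0.0016, 0.0032] [0.0, 0.002, -0.002]
```

View pics/g.png

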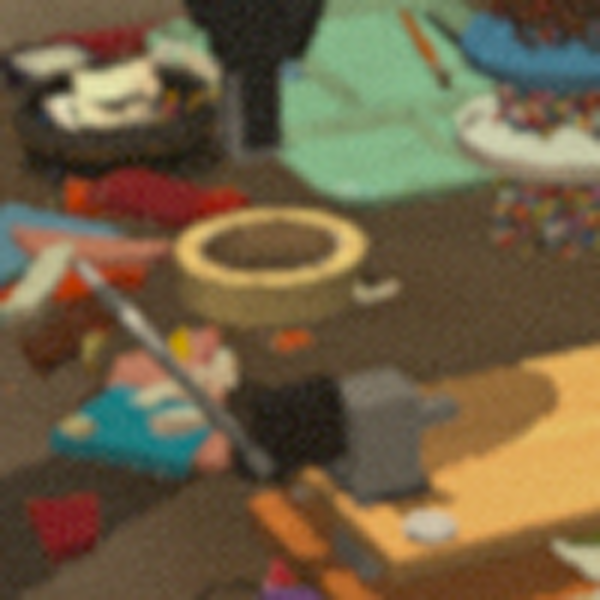

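The ring is still folded, tab at crop (85,265), and the fingertip at (255,155) passed over it. I'll check the geometry.

```bash
python3 - <<'E'
from h import *
from scipy.optimize import least_squares
print("tip pred",proj("side",[.5197,.1097,.195]), "seen ~(292.5,190.8)")
S=np.array([.555,.1095,.081]);d=np.array([np.cos(.04),np.sin(.04),0])
for x,z in((-.101,.108),(-.109,.101),(-.118,.094)):print(x,z,proj("side",S+d*x+[0,0,z]),"seen tab end ~(263.5,208.5)")
im=viewer.read_camera("side")
for l in("ring_loop","pin"):
  print(l,[(d_["box"],round(d_["score"],2)) for d_ in finder.find_in("side",l)][:3])
viewer.read_camera("top")
print([(d_["box"],round(d_["score"],2)) for d_ in finder.find_in("top","ring_loop")][:3])
E
```

```text
tip pred [290.61450882 198.07036105] seen ~(292.5,190.8)
-0.101 0.108 [265.28707137 205.69905613] seen tab end ~(263.5,208.5)
-0.109 0.101 [262.30386257 209.06539344] seen tab end ~(263.5,208.5)
-0.118 0.094 [258.92126408 212.51088033] seen tab end ~(263.5,208.5)
ring_loop [([334.6, 372.2, 37.2, 62.4], 0.84), ([277.4, 226.7, 30.9, 31.0], 0.43)]
pin [([307.6, 380.4, 87.9, 84.9], 0.92), ([295.0, 225.0, 67.6, 37.8], 0.69)]
[([495.8, 303.0, 32.1, 32.3], 0.74), ([304.1, 286.9, 26.6, 28.0], 0.54)]
```

I'll get the true fingertip height numerically by differencing frames as I move back behind the tab.

```bash
python3 - <<'E'
from h import *
cv2.imwrite("pics/n1.png",viewer.read_camera("side"))
plan((.40,.105,.27,.04),(.40,.105,.175,.04))
E
```

```text
at [0.5185 0.1096 0.2197] F [1.3 0.3 0.2] gap -0.0002 t 13.45
[0.1186, 0.0002, -0.0503] [0.0, 0.0, 0.0]
[0.1186, 0.0002, 0.0447] [0.0, 0.0, 0.0]
```

Emit:
{"name": "apply_moves", "arguments": {
  "motion": [
    [0,0,0,-0.05,0,0,0],
    [0,0.05,0.003,-0.05,0,0,0],
    [0,0.11,0.003,-0.05,0,0,0],
    [0,0.13,0.003,-0.05,0,0,0],
    [0,0.13,0.003,-0.05,0,0,0]
  ]
}}

```text
clock: 14.08
ee_pos: [0.3877, 0.1072, 0.2702]
tool_rot: [[-0.999, -0.042, 0.002], [-0.042, 0.999, 0.001], [-0.002, 0.001, -1.0]]
contact_force: [0.5, 0.0, 0.1]
finger_gap: -0.0002
grip_force: 0.0
```

```bash
python3 - <<'E'
from h import *
a=cv2.imread("pics/n1.png");b=viewer.read_camera("side");cv2.imwrite("pics/n2.png",b)
D=cv2.GaussianBlur(cv2.absdiff(a,b).max(2),(3,3),0)
print(D[176:206,276:310:2])
plan((.40,.105,.175,.04))
E
```

```text
[[  3   5   4   4  29 104 122 117 133 133  65  31  12   4   4   3   4]
 [  3   5   5   4  21  97 107 100 122 127  38   9   5   4   3   3   3]
 [  3   5   7   6  22  85  80  82 116 126  33   4   4   4   3   2   3]
 [  3   6   9   6  24  69  56  79 121 127  34   3   4   4   4   2   3]
 [  3   7   8   6  21  58  60 100 131 127  35   4   3   5   5   3   3]
 [  4   6   6   6  14  46  79 122 136 127  36   4   3   5   5   4   3]
 [  4   5   6   5   9  32  84 127 136 127  36   4   3   4   4   4   4]
 [  5   5   6   5  10  24  68 121 135 130  35   4   3   4   3   4   5]
 [  5   5   5   4  13  22  46 109 135 131  36   3   4   3   3   4   4]
 [  5   5   6   5  12  20  34  90 131 129  38   3   4   3   4   4   4]
 [  5   5   6   6  10  17  30  67 116 130  40   4   4   3   4   4   4]
 [  5   6   6   6   9  18  30  49  93 127  42   5   3   3   3   4   4]
 [  5   7   7   8   8  23  32  40  69 107  39   4   4   4   3   4   4]
 [  6   9   6  10   9  25  36  33  44  70  29   3   4   4   3   4   5]
 [  7   9   6   7   9  21  37  27  27  33  16   3   4   4   4   4   4]
 [  8   9   6   5   7  12  31  25  
[... 442 characters left out ...]
 4   4   4   4   4]
 [  6   8   9   6   6  10  11   7   3   6   6   4   5   5   4   3   3]
 [  7   7   8   6   6   9  10   7   4   5   6   4   5   4   5   4   3]
 [  5   5   6   5   5   5   6   5   5   4   5   5   4   4   5   5   4]
 [  4   4   6   5   4   3   5   4   5   4   5   4   3   4   4   5   4]
 [  5   4   5   5   4   4   5   3   3   3   5   3   4   4   4   4   3]
 [  5   4   4   3   4   5   5   4   3   3   5   4   4   5   4   4   3]
 [  5   5   4   3   4   6   4   6   4   5   5   6   4   5   4   4   3]
 [  5   5   4   4   4   6   4   7   5   6   5   6   4   3   4   5   3]]
at [0.3887 0.1075 0.2701] F [-0.1  0.3 -0.3] gap 0.0002 t 14.12
[-0.011, -0.0031, 0.0952] [0.002, 0.003, 0.002]
```

```bash
python3 - <<'E'
from h import *
for nm,p,o in(("c",[.4636,.1063,.1085],(250,205,8)),("g",[.5197,.1097,.2202],(250,165,6)),("e",[.5381,.1092,.1083],(250,205,8))):
    for dz in(0,-.01,-.025):
        u=proj("side",np.array(p)+[0,0,dz]);print(nm,dz,u.round(1),"crop",((u-o[:2])*o[2]).round())
b=cv2.imread("pics/n2.png")
print(proj("side",[.3887,.1075,.2701]),proj("side",[.3887,.1075,.2451]))
c=viewer.read_camera("top")
print("top",[(d_["box"],round(d_["score"],2)) for d_ in finder.find_in("top","ring_loop")][:3])
S=np.array([.555,.1095,.081]);d=np.array([np.cos(.04),np.sin(.04),0])
print(proj("top",S+d*-.109+[0,0,.101]))
E
```

```text
c 0 [271.2 235.2] crop [170. 242.]
c -0.01 [271.5 238.8] crop [172. 271.]
c -0.025 [271.9 244.2] crop [175. 314.]
g 0 [290.1 188.2] crop [241. 139.]
g -0.01 [290.3 192.2] crop [242. 163.]
g -0.025 [290.6 198. ] crop [244. 198.]
e 0 [299.1 229. ] crop [393. 192.]
e -0.01 [299.3 232.6] crop [394. 221.]
e -0.025 [299.5 237.9] crop [396. 263.]
[234.45661006 176.97337701] [235.59195713 187.49222111]
top [([305.0, 284.1, 27.6, 26.9], 0.68), ([492.8, 300.3, 30.8, 27.4], 0.54)]
[302.32757018 296.54825123]
```

```bash
python3 - <<'E'
from h import *
a=cv2.imread("pics/n1.png");b=cv2.imread("pics/n2.png")
D=cv2.GaussianBlur(cv2.absdiff(a,b).max(2),(3,3),0)
print("cols",list(range(224,254,2)))
for r in range(164,200,2):print(r,D[r,224:254:2])
E
```

```text
cols [224, 226, 228, 230, 232, 234, 236, 238, 240, 242, 244, 246, 248, 250, 252]
164 [ 4  4 38 66 75 81 79 66 20  9  4  3  4  3  4]
166 [ 4  4 28 43 56 75 81 64 17  4  4  4  5  3  5]
168 [  6   4  15  30  56 106 121  80  13   3   3   5   4   5   5]
170 [  4   4  13  40  94 147 144  95  15   3   4   4   4   3   4]
172 [  4   4  22  73 111 134 109  76  16   3   3   3   5   4   3]
174 [ 4  6 20 85 85 87 74 67 27  4  4  4  5  5  2]
176 [ 5  5 11 55 58 58 59 48 29  7  4  4  5  5  3]
178 [ 6  5  9 29 40 47 41 36 32  7  5  5  4  6  4]
180 [ 4  6  9  7 20 34 26 33 24  5  3  4  4  5  5]
182 [ 5  7  4  5 10 11  9 14  7  3  4  4  6  6  6]
184 [4 4 4 5 6 9 5 6 6 5 6 5 6 6 6]
186 [3 6 6 6 7 7 5 6 6 6 5 5 5 5 6]
188 [5 3 5 5 4 3 5 5 4 5 5 5 4 4 5]
190 [5 4 5 4 3 5 3 4 4 4 5 4 5 6 6]
192 [4 4 5 4 4 4 4 4 4 4 5 4 6 4 4]
194 [4 4 4 4 3 3 3 4 5 5 3 3 5 5 6]
196 [3 4 4 5 3 4 4 4 4 6 7 8 6 5 5]
198 [3 4 3 3 2 3 3 3 5 3 5 5 5 4 4]
```

The tip extends only about 8 mm ahead of the TCP when shut. I'll replan with that.

```bash
cat > arc.py <<'E'
from h import *
S=np.array([.555,.1095,.081]);d=np.array([np.cos(.04),np.sin(.04),0])
P=lambda x,z:S+d*x+[0,0,z]
rows=[]
for ph in(120,110,100,90,80,70,60,50,40,30,20,12,6,0,-4,-8):
    f=np.radians(ph); c,s=np.cos(f),np.sin(f)
    if ph>=90: x=.118*c-.0025*s-.011; z=.097*s
    elif ph>45:
        fr=.104+.012*np.interp(ph,[45,90],[1,0]); x=fr*c-.0025*s-.011; z=fr*s+.0025*c
    else: x=.118*c-.011+np.interp(ph,[10,45],[.012,.001]); z=.118*s+.0025*c
    if ph<=0: x=.119; z=.106*s+.0025
    X=P(-.042+x,.006+z+.008); rows.append((*X,.04))
plan(*rows)
E
python3 arc.py
```

```text
at [0.3895 0.1077 0.2697] F [ 0.5 -0.1  0.4] gap 0.0002 t 14.22
[-0.0512, -0.0048, 0.0907] [0.0, 0.001, -0.0]
[-0.0696, -0.0048, 0.0836] [0.0, 0.001, -0.0]
[-0.0894, -0.0048, 0.0792] [0.0, 0.001, -0.0]
[-0.1099, -0.0048, 0.0778] [0.0, 0.001, -0.0]
[-0.1284, -0.0048, 0.0693] [0.0, 0.001, -0.0]
[-0.1474, -0.0048, 0.0712] [0.0, 0.001, -0.0]
[-0.1662, -0.0048, 0.0765] [0.0, 0.001, -0.0]
[-0.1841, -0.0048, 0.0854] [0.0, 0.001, -0.0]
[-0.2053, -0.0048, 0.097] [0.0, 0.001, -0.0]
[-0.2202, -0.0048, 0.1137] [0.0, 0.001, -0.0]
[-0.2321, -0.0048, 0.1321] [0.0, 0.001, -0.0]
[-0.2391, -0.0048, 0.1479] [0.0, 0.001, -0.0]
[-0.2417, -0.0048, 0.16] [0.0, 0.001, -0.0]
[-0.2423, -0.0048, 0.1723] [0.0, 0.001, -0.0]
[-0.2423, -0.0048, 0.1797] [0.0, 0.001, -0.0]
[-0.2423, -0.0048, 0.1871] [0.0, 0.001, -0.0]
```

Emit:
{"name": "apply_moves", "arguments": {
  "motion": [
    [0,0,-0.005,0.05,0,0,0],
    [0,-0.01,-0.005,0.092,0,0,0],
    [0,-0.01,-0.005,0.092,0,0,0],
    [0,-0.035,-0.005,0.092,0,0,0],
    [0,-0.051,-0.005,0.091,0,0,0],
    [0,-0.07,-0.005,0.084,0,0,0],
    [0,-0.09,-0.005,0.079,0,0,0],
    [0,-0.11,-0.005,0.076,0,0,0],
    [0,-0.11,-0.005,0.076,0,0,0]
  ]
}}

```text
clock: 15.35
ee_pos: [0.5007, 0.1071, 0.1945]
tool_rot: [[-0.999, -0.039, 0.002], [-0.039, 0.999, 0.001], [-0.002, 0.001, -1.0]]
contact_force: [0.7, 1.5, 0.4]
finger_gap: -0.0005
grip_force: 0.1
```

```bash
cat > look.py <<'E'
from h import *
import sys
b=viewer.read_camera("side");cv2.imwrite("pics/%s.png"%sys.argv[1],b)
print("side",[(np.round(d_["box"]),round(d_["score"],2)) for d_ in finder.find_in("side","ring_loop") if d_["box"][1]<300],[(np.round(d_["box"]),round(d_["score"],2)) for d_ in finder.find_in("side","pin") if d_["box"][1]<300])
S=np.array([.555,.1095,.081]);d=np.array([np.cos(.04),np.sin(.04),0])
a=cv2.imread("pics/n1.png")
D=cv2.GaussianBlur(cv2.absdiff(a,b).max(2),(3,3),0).astype(float)
def score(im,ph,n=12):  # brightness/edge profile along predicted near ring side
    P=lambda r:S+d*(-.042+r*np.cos(ph))+np.array([d[1],-d[0],0])*.0255+[0,0,.004+r*np.sin(ph)]
    return [float(D[int(round(u[1])),int(round(u[0]))]) for u in (proj("side",P(r)) for r in np.linspace(.03,.095,n))]
for ph in range(130,-15,-10): print(ph,np.round(score(b,np.radians(ph))).astype(int))
E
python3 look.py n3; python3 arc.py
```

```text
side [(array([291., 219.,  13.,  40.]), 0.53)] [(array([305., 220.,  39.,  42.]), 0.7)]
130 [16 22 59 27  7 13  4  4  5  5  4  5]
120 [15 26 52 51 40 21 20 48 35 24 18 24]
110 [36 60 52 18 21 42 11  3  3  2  5  6]
100 [18 32 22 10 11 18  8 15 18 31 47 78]
90 [42 37 32 29 13 10  8 13 15 23 50 37]
80 [30 32 25 10  8  7  4  6  5  5  5  4]
70 [ 6 14 10  5  4  4  5  6  4  4  3  3]
60 [7 9 8 9 5 7 5 5 5 2 3 5]
50 [ 7  6  5 14  7  4  6  7  5  5  4  5]
40 [ 6  8 20 26  5  4  4  6  5  5  5  4]
30 [ 5  8 15  5  4  4  5  4  7  5  4  6]
20 [ 9 11  5  5  5 17 27  6  3  5  5  7]
10 [ 7  8  5  7  9 10  8  9 14 17 10  4]
0 [ 4  5  3  5 11 10 10  8 14  7  6  5]
-10 [ 5  3  5  6  8 10  9  7  9  4  4 17]
at [0.4986 0.1067 0.1938] F [-0.3 -0.7 -0. ] gap -0.0001 t 15.5
[0.0577, 0.0005, 0.0148] [0.0, -0.0, -0.001]
[0.0392, 0.0005, 0.0077] [0.0, -0.0, -0.001]
[0.0195, 0.0005, 0.0033] [0.0, -0.0, -0.001]
[-0.001, 0.0005, 0.0018] [0.0, -0.0, -0.001]
[-0.0196, 0.0006, -0.0066] [0.0, -0.0, -0.001]
[-0.0385, 0.0006, -0.0048] [0.0, -0.0, -0.001]
[-0.0573, 0.0006, 0.0006] [0.0, -0.0, -0.001]
[-0.0753, 0.0006, 0.0094] [0.0, -0.0, -0.001]
[-0.0965, 0.0006, 0.0211] [0.0, -0.0, -0.001]
[-0.1114, 0.0006, 0.0377] [0.0, -0.0, -0.001]
[-0.1232, 0.0006, 0.0561] [0.0, -0.0, -0.001]
[-0.1303, 0.0006, 0.0718] [0.0, -0.0, -0.001]
[-0.1329, 0.0006, 0.084] [0.0, -0.0, -0.001]
[-0.1335, 0.0006, 0.0963] [0.0, -0.0, -0.001]
[-0.1335, 0.0006, 0.1037] [0.0, -0.0, -0.001]
[-0.1335, 0.0006, 0.1111] [0.0, -0.0, -0.001]
```

The ring is upright now. Continuing the swing.

Emit:
{"name": "apply_moves", "arguments": {
  "motion": [
    [0,-0.01,0.0005,-0.003,0,0,0],
    [0,-0.02,0.0005,-0.004,0,0,0],
    [0,-0.03,0.0005,-0.004,0,0,0],
    [0,-0.0385,0.0005,-0.003,0,0,0],
    [0,-0.057,0.0005,0.002,0,0,0],
    [0,-0.075,0.0005,0.011,0,0,0],
    [0,-0.096,0.0005,0.021,0,0,0],
    [0,-0.096,0.0005,0.021,0,0,0]
  ]
}}

```text
clock: 16.5
ee_pos: [0.5963, 0.1109, 0.1705]
tool_rot: [[-0.999, -0.039, -0.002], [-0.039, 0.999, -0.001], [0.002, -0.001, -1.0]]
contact_force: [0.3, 0.3, 0.5]
finger_gap: 0.0002
grip_force: 0.4
```

```bash
python3 look.py n4; python3 arc.py
```

```text
side [(array([308., 224.,  30.,  35.]), 0.61), (array([308., 223.,  30.,  36.]), 0.29)] [(array([309., 221.,  41.,  38.]), 0.6)]
130 [17 24 59 27  6 15  5  5  5  5  4  5]
120 [23 29 51 51 40 22 21 49 33 26 17 23]
110 [40  8  9  4  3  2  3  5  4  4  5  6]
100 [44  7  8 16 15  3  4  6  5  4  5  3]
90 [12 11 72 44 25  8  4  5  4  4  4  4]
80 [ 6 13 45 48 69 22 12  5  3  4  3  3]
70 [ 6  7 16 28 25 34 62 53 34  9  4  3]
60 [12  7  7 17 28 28 12  5  7 10 20 44]
50 [54 46 26 15 25 27 22  5  6  5  5 24]
40 [ 92 100  87  38  34  55  62  70  50  63  45  14]
30 [35 17 31 31 62 68 48 23  9  4  5  4]
20 [ 7  9 11  7 13 24 49 26 19 16  6  7]
10 [ 7  6 13  9  8  8  9 33 25  8  7  4]
0 [ 9 13 13  7 10 11  9 22 38  8  5  3]
-10 [12  7 11 10  9 10  8 13 26 32 39  6]
at [0.5951 0.1111 0.1725] F [ 0.4 -0.2  0.8] gap 0.0002 t 16.65
[0.1543, -0.0, -0.0065] [-0.0, 0.0, -0.001]
[0.1359, 0.0, -0.0137] [-0.0, 0.0, -0.001]
[0.1161, 0.0, -0.018] [-0.0, 0.0, -0.001]
[0.0956, 0.0, -0.0195] [-0.0, 0.0, -0.001]
[0.0771, 0.0, -0.028] [-0.0, 0.0, -0.001]
[0.0581, 0.0, -0.0261] [-0.0, 0.0, -0.001]
[0.0393, 0.0, -0.0207] [-0.0, 0.0, -0.001]
[0.0214, 0.0, -0.0119] [-0.0, 0.0, -0.001]
[0.0002, 0.0, -0.0003] [-0.0, 0.0, -0.001]
[-0.0148, 0.0001, 0.0163] [-0.0, 0.0, -0.001]
[-0.0266, 0.0001, 0.0348] [-0.0, 0.0, -0.001]
[-0.0336, 0.0001, 0.0505] [-0.0, 0.0, -0.001]
[-0.0362, 0.0001, 0.0627] [-0.0, 0.0, -0.001]
[-0.0368, 0.0001, 0.075] [-0.0, 0.0, -0.001]
[-0.0368, 0.0001, 0.0824] [-0.0, 0.0, -0.001]
[-0.0368, 0.0001, 0.0898] [-0.0, 0.0, -0.001]
```

The ring sits at about 40°, as modelled. I'll continue to nearly level.

Emit:
{"name": "apply_moves", "arguments": {
  "motion": [
    [0,-0.0148,0,0.012,0,0,0],
    [0,-0.0266,0,0.03,0,0,0],
    [0,-0.034,0,0.045,0,0,0],
    [0,-0.0365,0,0.054,0,0,0],
    [0,-0.037,0,0.06,0,0,0],
    [0,-0.037,0,0.06,0,0,0]
  ]
}}

```text
clock: 17.4
ee_pos: [0.6315, 0.1125, 0.1121]
tool_rot: [[-0.999, -0.04, -0.001], [-0.04, 0.999, -0.0], [0.001, -0.0, -1.0]]
contact_force: [-0.0, -0.5, 0.4]
finger_gap: -0.0
grip_force: 0.1
```

```bash
python3 look.py n5
```

```text
side [(array([314., 232.,  38.,  17.]), 0.55)] [(array([311., 230.,  45.,  22.]), 0.78)]
130 [16 24 59 28  7 13  5  5  4  3  5  5]
120 [19 28 51 50 39 20 20 46 32 23 17 25]
110 [12 23 22  4  4  3  5  5  6  5  4  4]
100 [12 25 23  7  4  3  4  6  7  4  4  4]
90 [ 8  8 19 17  4  6  5  5  6  3  3  3]
80 [ 6 11 27 28 15  7  4  6  4  4  4  4]
70 [ 5  7 18 28 25 13  6  4  4  3  4  4]
60 [ 8  8  6 20 29 27 14  5  6  4  4  5]
50 [ 6  7  6 14 37 27 32 25  8  4  5  5]
40 [ 8  9  8 18 62 74 43 28 25  7  5  5]
30 [17  9 11 41 62 63 47 25 72 67 10  7]
20 [111  22  18  11  11  24  46  31  28  23  66 104]
10 [113  82  57  47  50  54  61  60  74  44  52  49]
0 [28 10 10  7  8 10 10 37 24 40 67 73]
-10 [12  7 10  9  8  9  7  9 19 13  9 25]
```

Emit:
{"name": "apply_moves", "arguments": {
  "motion": [
    [0,0,0,0.003,0,0,0],
    [0,0,0,0.006,0,0,0],
    [0,0,0,0.009,0,0,0],
    [0,0,0,0.011,0,0,0]
  ]
}}

```text
clock: 18.05
ee_pos: [0.6318, 0.1126, 0.1013]
tool_rot: [[-0.999, -0.04, -0.0], [-0.04, 0.999, -0.0], [0.0, -0.0, -1.0]]
contact_force: [1.3, 0.5, 0.6]
finger_gap: -0.0002
grip_force: 0.2
```

Emit:
{"name": "apply_moves", "arguments": {
  "motion": [
    [0,0,0,0.0015,0,0,0],
    [0,0,0,0.003,0,0,0],
    [0,0,0,0.0045,0,0,0]
  ]
}}

```text
clock: 18.42
ee_pos: [0.6319, 0.1126, 0.0969]
tool_rot: [[-0.999, -0.04, 0.0], [-0.04, 0.999, 0.0], [-0.0, 0.0, -1.0]]
contact_force: [1.3, 0.3, 0.9]
finger_gap: -0.0001
grip_force: 0.2
```

Emit:
{"name": "apply_moves", "arguments": {
  "motion": [
    [0,0,0,0.0015,0,0,0],
    [0,0,0,0.003,0,0,0],
    [0,0,0,0.0045,0,0,0]
  ]
}}

```text
clock: 18.8
ee_pos: [0.6322, 0.1126, 0.0927]
tool_rot: [[-0.999, -0.04, 0.001], [-0.04, 0.999, 0.0], [-0.001, 0.0, -1.0]]
contact_force: [0.4, 0.1, 3.2]
finger_gap: -0.0002
grip_force: 1.5
```

Force is starting to rise at 3 N, so the bow is on the nose.

Emit:
{"name": "apply_moves", "arguments": {
  "motion": [
    [0,0,0,0.001,0,0,0],
    [0,0,0,0.002,0,0,0],
    [0,0,0,0.002,0,0,0]
  ]
}}

```text
clock: 19.18
ee_pos: [0.6329, 0.1128, 0.0915]
tool_rot: [[-0.999, -0.04, 0.003], [-0.04, 0.999, 0.001], [-0.003, 0.0, -1.0]]
contact_force: [1.5, -0.6, 5.4]
finger_gap: -0.0001
grip_force: 2.4
```

Emit:
{"name": "apply_moves", "arguments": {
  "motion": [
    [0,0,0,0.001,0,0,0],
    [0,0,0,0.0015,0,0,0],
    [0,0,0,0.0015,0,0,0]
  ]
}}

```text
clock: 19.55
ee_pos: [0.6334, 0.1129, 0.0905]
tool_rot: [[-0.999, -0.041, 0.004], [-0.041, 0.999, 0.001], [-0.004, 0.001, -1.0]]
contact_force: [2.0, 0.6, 7.2]
finger_gap: -0.0
grip_force: 3.2
```

Emit:
{"name": "apply_moves", "arguments": {
  "motion": [
    [0,0.0005,0,0.001,0,0,0],
    [0,0.0005,0,0.002,0,0,0],
    [0,0.0005,0,0.002,0,0,0]
  ]
}}

```text
clock: 19.92
ee_pos: [0.6326, 0.1129, 0.088]
tool_rot: [[-0.999, -0.04, 0.003], [-0.04, 0.999, 0.001], [-0.003, 0.0, -1.0]]
contact_force: [0.9, -0.3, 6.9]
finger_gap: 0.0001
grip_force: 3.0
```

Emit:
{"name": "apply_moves", "arguments": {
  "motion": [
    [0,0,0,0.001,0,0,0],
    [0,0,0,0.002,0,0,0],
    [0,0,0,0.002,0,0,0]
  ]
}}

```text
clock: 20.3
ee_pos: [0.6331, 0.113, 0.0862]
tool_rot: [[-0.999, -0.04, 0.004], [-0.04, 0.999, 0.001], [-0.004, 0.001, -1.0]]
contact_force: [1.8, 0.3, 5.0]
finger_gap: -0.0001
grip_force: 3.1
```

Emit:
{"name": "apply_moves", "arguments": {
  "motion": [
    [0,0,0,0.001,0,0,0],
    [0,0,0,0.002,0,0,0],
    [0,0,0,0.002,0,0,0]
  ]
}}

```text
clock: 20.68
ee_pos: [0.6332, 0.113, 0.084]
tool_rot: [[-0.999, -0.04, 0.004], [-0.04, 0.999, 0.001], [-0.004, 0.001, -1.0]]
contact_force: [4.0, 0.4, 5.0]
finger_gap: 0.0001
grip_force: 2.7
```

Emit:
{"name": "apply_moves", "arguments": {
  "motion": [
    [0,0,0,0.001,0,0,0],
    [0,0,0,0.002,0,0,0],
    [0,0,0,0.002,0,0,0]
  ]
}}

```text
clock: 21.05
ee_pos: [0.6289, 0.112, 0.0792]
tool_rot: [[-0.999, -0.039, -0.006], [-0.039, 0.999, -0.001], [0.006, -0.001, -1.0]]
contact_force: [-0.2, 0.5, -0.3]
finger_gap: 0.0001
grip_force: 0.1
```

The force dropped and the tool jumped 4 mm down, so it has probably snapped. I'll lift and check.

Emit:
{"name": "apply_moves", "arguments": {
  "motion": [
    [0,0,0,-0.03,0,0,0],
    [0,0,0,-0.08,0,0,0],
    [0,0,0,-0.14,0,0,0],
    [0,0,0,-0.16,0,0,0],
    [0,0,0,-0.16,0,0,0]
  ]
}}

```text
clock: 21.68
ee_pos: [0.6306, 0.1126, 0.2413]
tool_rot: [[-0.999, -0.04, -0.001], [-0.04, 0.999, 0.001], [0.001, 0.001, -1.0]]
contact_force: [-0.4, 0.5, -1.0]
finger_gap: 0.0001
grip_force: 0.0
```

```bash
python3 look.py n6; python3 - <<'E'
from h import *
a=cv2.imread("pics/n1.png");b=cv2.imread("pics/n6.png")
D=cv2.GaussianBlur(cv2.absdiff(a,b).max(2),(3,3),0).astype(float)
S=np.array([.555,.1095,.081]);d=np.array([np.cos(.04),np.sin(.04),0]);n=np.array([-d[1],d[0],0])
for off in(0,-.004):
  for ph in range(20,-20,-3):
    f=np.radians(ph)
    sc=[D[int(round(u[1])),int(round(u[0]))] for u in (proj("side",S+d*(off-.042+r*np.cos(f))-n*y+[0,0,.004+r*np.sin(f)]) for r,y in [(q,.0255) for q in np.linspace(.06,.09,12)])]
    tb=[D[int(round(u[1])),int(round(u[0]))] for u in (proj("side",S+d*(off-.042+r*np.cos(f))-n*y+[0,0,.004+r*np.sin(f)]) for r in(.1,.106,.112,.117) for y in(-.01,0,.01))]
    print(off,ph,round(np.mean(sc)),round(np.mean(tb)))
E
```

```text
side [(array([313., 238.,  43.,   9.]), 0.67)] [(array([311., 237.,  46.,  21.]), 0.63)]
130 [21 24 60 28  8 13  6  6  5  5  4  5]
120 [23 29 52 51 40 21 21 47 31 24 14 24]
110 [ 9 18 22  4  4  3  3  4  4  4  5  6]
100 [ 6 17 19  6  3  4  6  4  5  4  4  3]
90 [6 9 8 8 6 5 3 4 4 3 3 4]
80 [5 7 9 5 5 6 5 4 3 4 3 5]
70 [ 7  8 12  7  5  9  5  6  5  5  4  3]
60 [ 5  6  7 14 22 27 22  7  6  4  4  4]
50 [ 6  7  6 15 26 27 30 28 27 13  4  5]
40 [ 8  9 19 44 49 23 28 31 28 28 25  7]
30 [ 8  8 11 42 63 63 47 22 27 27 29 27]
20 [ 7 12 14  8 11 23 48 34 28 21 26 28]
10 [16 13 13  8  7  9  9 50 86 78 84 77]
0 [86 63 32 35 26 29 12 29 36 61 93 88]
-10 [40 33 18 15 29 24 20 18 21 16 27 66]
0 20 30 16
0 17 36 21
0 14 51 27
0 11 57 27
0 8 42 33
0 5 24 51
0 2 30 69
0 -1 43 78
0 -4 56 79
0 -7 45 68
0 -10 23 57
0 -13 12 52
0 -16 16 46
0 -19 17 33
-0.004 20 35 17
-0.004 17 31 24
-0.004 14 46 28
-0.004 11 47 28
-0.004 8 36 35
-0.004 5 16 53
-0.004 2 25 70
-0.004 -1 40 77
-0.004 -4 54 77
-0.004 -7 43 65
-0.004 -10 17 56
-0.004 -13 9 53
-0.004 -16 12 43
-0.004 -19 22 31
```

The ring stays down by itself, so it is snapped. Next I'll make sure the pin is home by pushing gently on the back of the head.

```bash
python3 -c "
from h import *
plan((.47,.106,.2413,.04),(.47,.106,.107,.04),(.50,.107,.107,.04))"
```

```text
at [0.6297 0.1123 0.2381] F [-0.1  0.1  0.5] gap -0.0001 t 21.82
[0.1599, 0.0, -0.0023] [-0.002, -0.012, -0.001]
[0.1591, 0.0002, 0.132] [-0.002, -0.012, -0.001]
[0.129, 0.0, 0.1318] [-0.002, -0.012, -0.001]
```

Emit:
{"name": "apply_moves", "arguments": {
  "motion": [
    [0,0.055,0,0,0,0,0],
    [0,0.11,0,0,0,0,0],
    [0,0.16,0,0,0,0,0],
    [0,0.16,0,0.05,0,0,0],
    [0,0.16,0,0.1,0,0,0],
    [0,0.16,0,0.132,0,0,0],
    [0,0.16,0,0.132,0,0,0],
    [0,0.145,0,0.132,0,0,0],
    [0,0.138,0,0.132,0,0,0],
    [0,0.135,0,0.132,0,0,0]
  ]
}}

```text
clock: 23.08
ee_pos: [0.4978, 0.1075, 0.1099]
tool_rot: [[-0.999, -0.039, 0.002], [-0.039, 0.999, 0.001], [-0.002, 0.001, -1.0]]
contact_force: [0.6, -0.0, 0.5]
finger_gap: -0.0
grip_force: 0.0
```

Emit:
{"name": "apply_moves", "arguments": {
  "motion": [
    [0,-0.002,0,0,0,0,0],
    [0,-0.004,0,0,0,0,0],
    [0,-0.006,0,0,0,0,0],
    [0,-0.006,0,0,0,0,0]
  ]
}}

```text
clock: 23.58
ee_pos: [0.5025, 0.1075, 0.109]
tool_rot: [[-0.999, -0.04, 0.0], [-0.04, 0.999, 0.0], [-0.0, 0.0, -1.0]]
contact_force: [-0.5, -0.0, -0.4]
finger_gap: -0.0001
grip_force: 0.0
```

Emit:
{"name": "apply_moves", "arguments": {
  "motion": [
    [0,0,0,0.002,0,0,0],
    [0,-0.002,0,0.002,0,0,0],
    [0,-0.004,0,0.002,0,0,0],
    [0,-0.004,0,0.002,0,0,0]
  ]
}}

```text
clock: 24.08
ee_pos: [0.5067, 0.1077, 0.107]
tool_rot: [[-0.999, -0.04, 0.0], [-0.04, 0.999, 0.0], [-0.0, 0.0, -1.0]]
contact_force: [-0.1, 0.0, -1.0]
finger_gap: 0.0002
grip_force: 0.0
```

Emit:
{"name": "apply_moves", "arguments": {
  "motion": [
    [0,-0.001,0,0,0,0,0],
    [0,-0.002,0,0,0,0,0],
    [0,-0.002,0,0,0,0,0]
  ]
}}

```text
clock: 24.45
ee_pos: [0.5082, 0.1076, 0.107]
tool_rot: [[-0.999, -0.04, -0.001], [-0.04, 0.999, -0.0], [0.001, -0.0, -1.0]]
contact_force: [-0.6, -0.5, 0.7]
finger_gap: 0.0001
grip_force: 0.7
```

Emit:
{"name": "apply_moves", "arguments": {
  "motion": [
    [0,-0.001,0,0,0,0,0],
    [0,-0.002,0,0,0,0,0],
    [0,-0.002,0,0,0,0,0]
  ]
}}

```text
clock: 24.82
ee_pos: [0.5092, 0.1073, 0.1068]
tool_rot: [[-0.999, -0.039, -0.003], [-0.039, 0.999, -0.001], [0.003, -0.001, -1.0]]
contact_force: [-5.9, 0.9, 3.3]
finger_gap: -0.0
grip_force: 2.5
```

Emit:
{"name": "apply_moves", "arguments": {
  "motion": [
    [0,-0.001,0,0,0,0,0],
    [0,-0.002,0,0,0,0,0],
    [0,-0.002,0,0,0,0,0]
  ]
}}

```text
clock: 25.2
ee_pos: [0.5093, 0.1069, 0.1066]
tool_rot: [[-0.999, -0.039, -0.007], [-0.039, 0.999, -0.002], [0.007, -0.002, -1.0]]
contact_force: [-10.1, 1.1, 7.0]
finger_gap: -0.0002
grip_force: 4.9
```

A firm stop at the spot expected for home. Retreat and check against the earlier home picture.

Emit:
{"name": "apply_moves", "arguments": {
  "motion": [
    [0,0.005,0,0,0,0,0],
    [0,0.04,0,0,0,0,0],
    [0,0.06,0,-0.04,0,0,0],
    [0,0.06,0,-0.09,0,0,0],
    [0,0.06,0,-0.13,0,0,0],
    [0,0.06,0,-0.13,0,0,0]
  ]
}}

```text
clock: 25.95
ee_pos: [0.455, 0.1067, 0.2409]
tool_rot: [[-0.999, -0.04, 0.01], [-0.04, 0.999, 0.005], [-0.01, 0.004, -1.0]]
contact_force: [-0.5, -0.6, -1.1]
finger_gap: 0.0003
grip_force: 0.0
```

```bash
python3 - <<'E'
from h import *
b=viewer.read_camera("side");cv2.imwrite("pics/n7.png",b)
print([(np.round(d_["box"]),round(d_["score"],2)) for d_ in finder.find_in("side","ring_loop") if d_["box"][1]<300])
a=cv2.imread("pics/n1.png");c=cv2.imread("pics/n6.png")
g=lambda im:cv2.GaussianBlur(cv2.cvtColor(im,cv2.COLOR_BGR2GRAY),(3,3),0)
# head patch shift home(n1)->now, and before push (n6)->now ; head/post junction patch
for nm,im in(("n1",a),("n6",c)):
    for box in((285,222,316,236),(288,223,304,234)):
        x0,y0,x1,y1=box;s,r=cv2.phaseCorrelate(np.float32(g(im)[y0:y1,x0:x1]),np.float32(g(b)[y0:y1,x0:x1]));print(nm,box,np.round(s,2),round(r,2))
for r in(226,228,230):
    print(r,"home",g(a)[r,286:316].tolist());print("   pre",g(c)[r,286:316].tolist());print("   now",g(b)[r,286:316].tolist())
E
```

```text
[(array([329., 237.,  12.,   8.]), 0.51)]
n1 (285, 222, 316, 236) [ 0.4  -0.05] 0.71
n1 (288, 223, 304, 234) [0.02 0.25] 0.77
n6 (285, 222, 316, 236) [0.35 0.67] 0.92
n6 (288, 223, 304, 234) [-0.29  0.49] 0.84
226 home [170, 167, 146, 110, 81, 71, 70, 70, 70, 71, 70, 69, 68, 69, 69, 69, 68, 68, 69, 70, 72, 75, 79, 80, 82, 84, 87, 90, 93, 91]
   pre [168, 165, 145, 110, 82, 72, 72, 72, 72, 72, 71, 71, 69, 68, 67, 64, 59, 55, 52, 51, 53, 57, 65, 74, 84, 92, 101, 112, 121, 113]
   now [169, 166, 145, 110, 81, 71, 71, 71, 70, 70, 72, 72, 70, 69, 68, 67, 66, 64, 62, 64, 68, 73, 78, 82, 83, 85, 93, 104, 113, 114]
228 home [159, 153, 134, 101, 72, 60, 61, 64, 66, 66, 65, 61, 57, 55, 52, 48, 46, 44, 44, 53, 72, 90, 102, 107, 110, 112, 112, 113, 114, 113]
   pre [157, 152, 136, 108, 81, 70, 69, 66, 63, 62, 60, 56, 52, 48, 47, 45, 43, 42, 41, 52, 81, 118, 142, 154, 162, 167, 169, 170, 173, 169]
   now [157, 152, 136, 109, 83, 72, 69, 66, 63, 59, 57, 55, 53, 50, 46, 45, 44, 41, 39, 42, 52, 71, 92, 106, 116, 130, 151, 170, 180, 180]
230 home [125, 104, 77, 59, 50, 46, 46, 46, 46, 46, 45, 43, 42, 43, 41, 41, 40, 37, 35, 39, 61, 92, 112, 117, 116, 116, 115, 113, 112, 113]
   pre [131, 109, 89, 77, 70, 63, 53, 45, 40, 40, 42, 42, 40, 38, 36, 37, 38, 36, 35, 46, 83, 134, 166, 176, 176, 176, 174, 170, 168, 166]
   now [131, 110, 90, 78, 72, 68, 60, 50, 42, 37, 36, 37, 36, 33, 34, 36, 37, 38, 36, 34, 42, 71, 114, 148, 165, 176, 184, 185, 183, 179]
```

```bash
python3 - <<'E'
from h import *
a=cv2.imread("pics/n6.png");b=viewer.read_camera("side")
for d_ in finder.find_in("side","ring_loop")[:3]:print(np.round(d_["box"]),round(d_["score"],2))
n1=cv2.imread("pics/n1.png")
f=lambda x,y:cv2.GaussianBlur(cv2.absdiff(x,y).max(2),(3,3),0)
print("n6-n1 / now-n1 / now-n6, tab region rows 228-244, cols 320-340")
for r in range(228,246,2):print(r,f(a,n1)[r,318:340:2],f(b,n1)[r,318:340:2])
E
```

```text
[335. 374.  38.  65.] 0.86
[313. 239.  40.   8.] 0.52
n6-n1 / now-n1 / now-n6, tab region rows 228-244, cols 320-340
228 [29 25 31 39 54 65 73 76 79 77 41] [35 24 33 45 59 69 74 76 78 76 74]
230 [40 58 85 86 82 77 77 77 77 78 64] [48 61 86 85 81 77 77 77 77 76 78]
232 [15 61 86 78 77 75 74 76 80 78 76] [16 61 87 78 61 71 75 74 79 79 80]
234 [ 9 31 38 25 60 88 87 77 77 81 76] [ 8 30 36 24 44 88 94 81 77 81 74]
236 [ 7 12 21 32 77 95 80 68 55 57 28] [ 7  9 20 34 59 94 76 64 56 56 28]
238 [12 29 48 58 76 49 27 23 31 16  4] [15 24 49 59 62 55 24 22 26 16  5]
240 [45 47 55 52 45 41 42 59 34  6  2] [50 51 60 49 44 45 41 62 47 12  3]
242 [20 18 21 16 27 80 52 39 21  4  3] [19 16 22 17 28 85 57 35 18  6  3]
244 [ 7  9 11  8 36 60 14  4  3  4  3] [ 8  8 10 10 35 66 20  4  4  3  3]
```

The ring is still down and unchanged, the pin is home and the arm is clear. Handing in.

```bash
python3 -c "
from cell import order
print(order.close_job())"
```

```text
the job is handed in; nothing more can be done
None
```

I handed the job in with the pin pushed to a firm stop at home and the ring staying down under the nose after I let go; the close call gave no verdict, so I can't confirm it passed.

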